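# Lay out the punches and uncap the punch holder

## Task

In the assembly fixture, put the yellow-banded punch upright and fully down in pocket 1 (one dot), then the red-banded punch in pocket 2 (two dots), so that they stand ready in their order of use. Then open the punch holder that is clamped in the fixture: nobody has marked whether its thread is left- or right-handed, so try its black hexagon cap one way and, if it only tightens, the other, unscrew it, lift it straight up off the thread and finish still holding it in the gripper, at least 5 cm clear above the open holder. Leave the spare holder on the wooden stand capped, and the other things where they are.

Things in the scene. Friction and masses are not known exactly. Their poses are not given: they have to be found in the camera images.
- punch_yellow_mid (a point): Punch with a yellow band and a yellow spot on top, in the blue tray: round steel shank 20 mm in diameter, 46 mm long, foot chamfered 1.5 mm; above it a black hexagon head 19 mm across flats, 28 mm high; 74 mm in all, 0.17 kg. The point is half-way up (37 mm over the foot). z up the punch; flats of the head face the y axis and 60 degrees to either side of it.
- punch_red_mid (a point): Punch with a red band and a red spot on top; otherwise as the yellow one, and in the same tray.
- punch_plain1_mid (a point): Plain black-headed punch without a band, same sizes, in the same tray: to be left there.
- punch_plain2_mid (a point): Second plain black-headed punch, in the same tray: to be left there.
- tray: Fixed blue tray, 166 mm square, with a dark insert bored with four holes (22 mm wide, 16 mm deep) at +-36 mm in its x and y; a punch stands in each, in varying order. Origin under its centre, on the bench, z up; the insert's top is 30 mm and the blue rim 36 mm over the bench. Left or right of the fixture.
- pocket1 (a point): Centre of the mouth of pocket 1 (one black dot on the white tab beside it), a round hole 22 mm wide, 16 mm deep, its rim chamfered, in the aluminium plate of the grey fixture, which is bolted down; the plate's top is 36 mm over the bench. z up; x along the row of three pockets, 56 mm apart, towards pockets 2 and 3; y across to the clamp.
- pocket2 (a point): Centre of the mouth of pocket 2 (two dots), the middle one of the row; same sizes and axes as pocket 1.
- sleeve: Brass sleeve, 20 mm in diameter and 34 mm long, standing in pocket 3 (three dots): to be left there. Origin at the centre of its foot.
- clamp (a point): Centre of the top face of the fixture's round steel clamp block (72 mm in diameter, its top 45 mm over the bench), 117 mm in y from the mouth of pocket 2. The holder whose axis passes through here is the clamped one, to be opened; the other stands on the wooden block as a spare.
- holder_a_top (a point): Centre of the top of the threaded spigot of punch holder a, 95 mm over the bench, at first hidden under its cap. Made of steel, immovable: flange 56 mm wide, neck 42 mm, a shoulder 71 mm over the bench, above it the spigot with short thread ridges, 41 mm over the ridges. Whether a or b is the clamped one varies. One has a right-hand, the other a left-hand thread; they look alike.
- holder_b_top (a point): The same point of punch holder b, which looks the same. Right-hand thread: the cap loosens counter-clockwise seen from above; left-hand: clockwise.
- cap_a_mid (a point): Centre, half-way up, of holder a's black steel hexagon cap: 50 mm across flats, 58 mm over corners, 34 mm high, 0.18 to 0.37 kg, closed on top, its underside on the shoulder at first (middle 88 mm over the bench). z up; its flats face its y axis and 60 degrees to either side. Screwed on with a coarse three-start thread: see cap b.
- cap_b_mid (a point): Same point of holder b's cap. Either cap: the tight way it stops within about 5 degrees (10 if pushed hard), the moment then passing 1.5 N m; the loose way it turns easily (under 0.7 N m), rises 4.5 mm per radian (rise with it), is off the thread after 0.95 rad and meets the next stop at 1.4 rad: turn it 1.1 to 1.3 rad in all, then lift it straight up. It cannot be pulled off unturned.
- stand: Fixed wooden block, 130 x 160 x 45 mm, that carries the spare holder. Origin under its centre, on the bench. Left or right of the fixture.
- ring_gauge: Steel ring gauge lying on the bench, 54 mm in diameter, 16 mm thick: bystander.
- oil_bottle: White oil bottle with a red nozzle, 48 mm in diameter, 135 mm high, standing behind the fixture: bystander. Origin at the centre of its foot.
- spanner: Steel spanner lying on the bench behind the fixture: bystander.
- brush: Cleaning brush lying on the bench behind: bystander.
Mind the look-alikes: they are no part of the job. What is shaped like the part that bears cap_b_mid but blue or purple is not meant.

How it is judged:
By the outcome, as a careful person would: the job done as asked, in the order asked, and still so for the second after the job is handed in, while the arm keeps its last pose, push and grip.
It also fails if it takes over 72 s, if anything falls off the work surface, if the arm or the gripper's body presses on something with over 40 N, if the wrist force passes 120 N, or if a joint passes its speed limit or range.

## Robot

A 7-joint arm with a two-finger parallel gripper is mounted at the origin on the work surface. World frame = base frame: x ahead of the robot, y to its left, z up, the work surface at z = 0. Lengths are in mm, angles in degrees, forces in N, time in s.
With the tool pointing down it reaches from about 425 to 875 mm from the base axis. Payload 4.7 kg.
Tool frame: the origin (TCP) lies at the very end of the fingers, on their centre line; the grasp point (between the pads) lies 19 mm behind it; y points along the fingers, x is the direction in which the jaws open and shut, and the axes are right-handed (so a half turn about y gives the same grasp; the last joint's range is limited). The gripper opens to 85 mm and grips with 20 to 120 N. Pads are 22 mm wide; open, the fingers measure 114 mm over their backs; the gripper's body (76 mm by 85 mm) begins 54 mm behind the grasp point. The pads swing forward as they close: fully open they stand 13 mm farther back than shut.
Start: joints at [-75.567, 18.392, -4.016, 83.108, 1.295, 78.541, -3.26], TCP at [153.143, 631.721, 231.349] pointing down, gripper open.
Joint ranges: [-163.93, 163.93], [-17.29, 119.83], [-79.2, 71.16], [3.27, 140.29], [-89.18, 269.18], [5.43, 117.66], [-154.24, 154.24]. Speed limits (degrees/s): [147.25, 147.25, 180, 180, 180, 180, 180].

## Interface

Orientations are given as a 3x3 rotation matrix whose columns are the frame's x, y, z axes.
In Python, from rig import observe, snapshot, get_calibration, close_job gives the robot as it stands.
- The arm moves only by the tool send_rows, never from a script. Its argument "motion" is a list of rows, each an object with "travel": the shift along the tool's x, y, z in mm, a list of three; "angular": the turn, a rotation vector about the tool's x, y, z in rad, a list of three; "hand": the opening, from 0 (shut) to 1 (fully open). A call has 1 to 10 rows; each row is the pose to reach, as a shift and turn from the pose commanded when the call began, along the tool's axes at that moment; what a row does not reach only later rows make up. A row lasts 1/12 s, in which the tool goes at most 41.7 mm and 7.16 degrees, less where a joint would pass 70% of its speed; a pose out of reach is approached as far as the arm can. A call with a gripper value outside its range is refused whole. The fingers move at their own pace and stop on an object; "force" is the grip in N (left out, the last holds). Time passes only in rows, so rows that repeat a pose let the fingers close. It gives the time, the measured TCP pose, the force and the opening at its end, in the units of the state.
- observe(): the state, without advancing time (a new reading comes with each control period).
- snapshot(name): name is "scene" or "top" or "wrist"; returns (picture, depth): 420x560x3 uint8, red, green, blue; 420x560 float32, mm along the optical axis (not along the pixel's ray), 0 where there is no reading.
- get_calibration(name): a dict with "vfov" (degrees; the focal length in pixels is half the picture's height over the tangent of half this angle, whatever the lens; pixels are square), "cx", "cy" (the principal point, pixels), "R" (3x3) and "t" (3): a world point X has camera coordinates R X + t; the wrist camera has in their place "T_tool_cam" (4x4, takes a point from camera to tool coordinates, whose origin is the TCP and whose axes are the tool frame's). Camera axes: x right, y down, z forward; pixel columns grow to the right and rows downward; lengths in mm; the calibration is good to about 2 mm. A picture is of the moment at which its call begins: read the wrist's pose just before it. get_calibration takes no time and is no camera call.
- close_job(): hands the job in, once; it reports no verdict.
The state is a dict: "time_s": time; "joint_pos": joint angles; "joint_velocities": joint speeds; "joint_torque": joint torques, N m; "position": TCP position; "tool_rot": TCP orientation; "contact_force": force on the tool from outside, world axes, zero at the start; "moment": the same for the moment, N m; "width": opening from 0.0 (shut) to 1.0 (fully open).
Only numpy, scipy, OpenCV 4.12 (cv2) and the standard library are available. Lean on these libraries where they do the work, as an engineer would, in place of code of your own. Each camera call takes 0.05 s, during which the arm holds its last target. There are 200 camera calls.

## Working session

There is one attempt and no reset: what is moved stays moved. The work goes in short steps, Python scripts to look and compute and a tool call to move; the robot and the scene stay as the last step left them, time stands still between calls to the robot, and variables do not carry over. Pictures are saved under pics/ and viewed, about 8 in all and at most 12, crops included, and the job is handed in when it is done.

Besides the shell and the picture viewer there is one more tool, called by a JSON object that holds its "fn" and its "kwargs", one argument or row to a line. send_rows: Moves the arm, as the interface text tells. Its arguments: {"type":"object","properties":{"motion":{"type":"array","items":{"type":"object","properties":{"travel":{"type":"array","items":{"type":"number"}},"angular":{"type":"array","items":{"type":"number"}},"hand":{"type":"number"}}}},"force":{"type":"number"}},"required":["motion"]}

```bash
mkdir -p pics; ls; cat > h.py <<'E'
import numpy as np, cv2
from rig import observe, snapshot, get_calibration, close_job
def cam(name):
    c=get_calibration(name); f=210/np.tan(np.radians(c["vfov"])/2)
    if "R" in c: R=np.array(c["R"]).T; t=-R@np.array(c["t"])
    else:
        s=observe(); T=np.array(c["T_tool_cam"]); Rt=np.array(s["tool_rot"])
        R=Rt@T[:3,:3]; t=Rt@T[:3,3]+np.array(s["position"])
    return f,c["cx"],c["cy"],R,t
def ray(C,u,v,z):  # world point on plane z through pixel
    f,cx,cy,R,t=C; d=R@np.array([(u-cx)/f,(v-cy)/f,1]); return t+d*(z-t[2])/d[2]
def pt(C,u,v,d):
    f,cx,cy,R,t=C; return t+R@(np.array([(u-cx)/f,(v-cy)/f,1])*d)
def cloud(C,D):
    v,u=np.mgrid[:D.shape[0],:D.shape[1]]; f,cx,cy,R,t=C
    return (np.stack([(u-cx)/f*D,(v-cy)/f*D,D],-1))@R.T+t
def save(n,im,k=1):
    cv2.imwrite("pics/"+n+".png",cv2.resize(im[...,::-1],None,fx=k,fy=k,interpolation=cv2.INTER_CUBIC))
E
python3 - <<'E'
from h import *
print(observe())
for n in("top","scene"):
    c=get_calibration(n);print(n,c)
    C=cam(n);im,D=snapshot(n);save(n,im,1.4);np.savez(n,im=im,D=D);print(C[4])
print(get_calibration("wrist"))
E
```

```text
pics
{'time_s': 0.0, 'joint_pos': array([-75.56823633,  18.43969905,  -4.01440844,  83.17504773,
         1.29523985,  78.53998138,  -3.26010978]), 'joint_velocities': array([ 0.02055191, -0.03774809, -0.00575778,  0.05734699, -0.05697324,
       -0.03161939,  0.02741235]), 'joint_torque': array([ 5.67666139e-04, -4.93568659e+01, -3.81984059e-01, -3.14334548e+01,
        1.30108214e-02,  1.14641289e-02,  6.25463500e-06]), 'position': array([153.04197972, 631.17705445, 230.21481477]), 'tool_rot': array([[ 2.35534284e-01, -3.43079793e-04, -9.71865980e-01],
       [ 9.71864162e-01, -1.88290372e-03,  2.35534508e-01],
       [-1.91073720e-03, -9.99998168e-01, -1.10061423e-04]]), 'contact_force': array([ 0.34351817, -0.15653315, -0.65659771]), 'moment': array([ 0.05881149,  0.00936346, -0.03187896]), 'width': 0.9985317854675176}
top {'vfov': 57.047807402817604, 'cx': 281.8356313260908, 'cy': 208.46230867989368, 'R': array([[ 0.00683983, -0.99960094, -0.0274076 ],
       [-0.99646264, -0.00451751, -0.08391545],
       [ 0.08375814,  0.02788462, -0.99609589]]), 't': array([  40.29677513,  576.01722835, 1085.81329338])}
[ 482.75831814   12.60537239 1131.0153387 ]
scene {'vfov': 49.48676839502426, 'cx': 275.8745971504995, 'cy': 206.9743016290319, 'R': array([[ 0.58581748,  0.8104004 , -0.00831094],
       [ 0.45042067, -0.33408839, -0.827953  ],
       [-0.67375003,  0.48128592, -0.56073591]]), 't': array([-345.69477865, -196.12843275, 1368.24671105])}
[1212.71060518 -443.89092489  601.96689219]
{'vfov': 66.85012918285999, 'cx': 288.31728214858276, 'cy': 208.92009705491859, 'T_tool_cam': array([[ 9.99999386e-01,  1.03153659e-03,  4.03833464e-04,
        -1.44158165e+00],
       [-7.16101516e-05, -3.03589429e-01,  9.52802946e-01,
        -1.43382150e+02],
       [ 1.10545068e-03, -9.52802390e-01, -3.03589169e-01,
         7.87599562e+01],
       [ 0.00000000e+00,  0.00000000e+00,  0.00000000e+00,
         1.00000000e+00]])}
```

View pics/top.png

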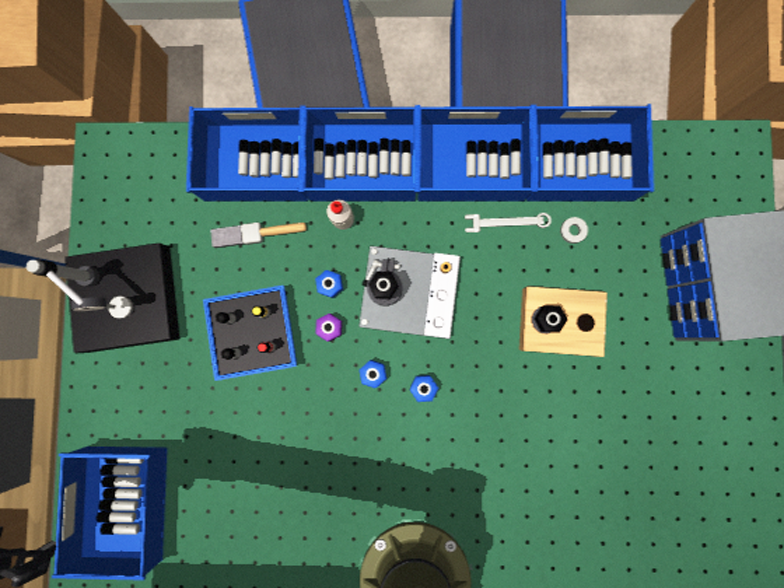

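View pics/scene.png

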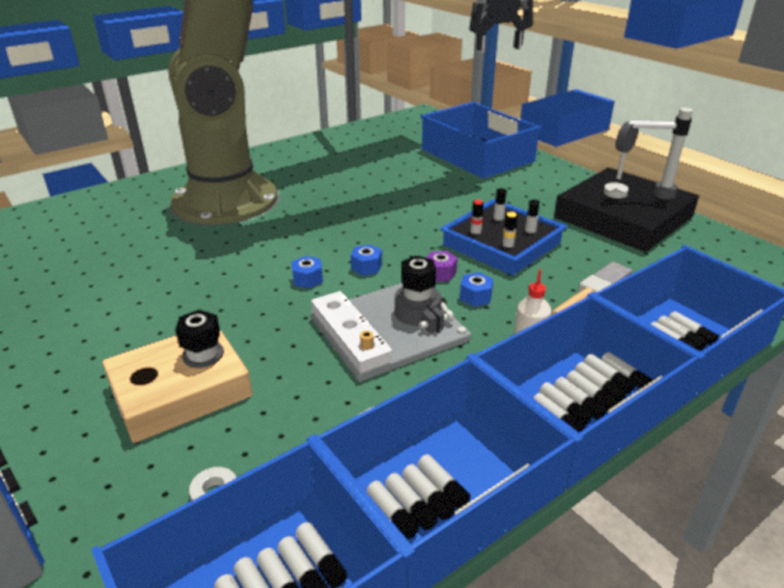

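Top view (at 1.4x): the tray is at (250,332), with the yellow punch at (257,311), the red one at (263,347) and two plain ones. The fixture is at (410,292): pocket 3 with the sleeve (446,267), pocket 2 (441,295), pocket 1 (438,322), and the clamped cap at (382,285). The spare is on wood at (548,318). Blue and purple hexagons are look-alikes.

```bash
python3 - <<'E'
from h import *
z=np.load("top.npz");C=cam("top");im,D=z["im"],z["D"]
for n,u,v,h in[("yel",257,311,88),("red",263,347,88),("pl1",222,317,88),("pl2",229,353,88),("p3",446,267,52),("p2",441,295,36),("p1",438,322,36),("cap",383,284,105),("spare",552,319,105),("bolt tl",374,251,36),("bolt bl",364,323,36)]:
    u/=1.4;v/=1.4
    print(n,ray(C,u,v,h).round(1),pt(C,u,v,D[int(v),int(u)]).round(1))
a=im[165:250,250:340];b=im[195:280,140:225]
save("crop1",np.hstack([a[:, :90],b]),4.5)
s=observe();print(s["time_s"])
E
```

```text
yel [531.9 309.   88. ] [531.7 307.8  92.3]
red [462.4 295.4  88. ] [462.4 295.5  87.4]
pl1 [519.8 377.3  88. ] [519.8 377.   88.8]
pl2 [450.4 361.3  88. ] [450.3 361.8  86.5]
p3 [624. -60.  52.] [623.7 -59.9  54. ]
p2 [568.8 -50.9  36. ] [570.2 -51.9  18.8]
p1 [514.2 -44.8  36. ] [514.6 -45.6  21. ]
cap [584.   63.5 105. ] [584.3  63.7 102. ]
spare [ 519.1 -255.3  105. ] [ 519.2 -255.7  103.4]
bolt tl [658.6  86.   36. ] [661.6  87.2  17.3]
bolt bl [511.2 104.8  36. ] [511.7 106.2  18.7]
0.1
```

View pics/crop1.png

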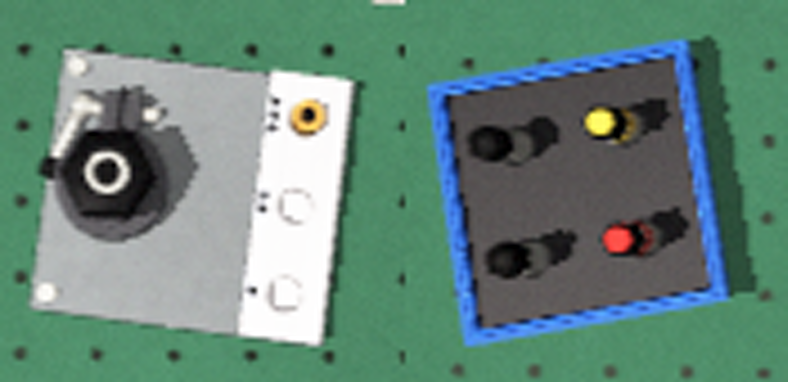

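Crop check: yellow and red spots lie in the right-hand column of the tray, and the tabs with 1, 2 and 3 dots run bottom to top on the fixture. The clamped cap is the black one on the fixture. Next I look at the tray from the wrist camera.

```bash
cat >> h.py <<'E'
from scipy.spatial.transform import Rotation as Rn
def Rd(a): # tool down, tool x at yaw a deg
    c,s=np.cos(np.radians(a)),np.sin(np.radians(a)); return np.array([[c,0,-s],[s,0,c],[0,-1,0.]])
def plan(p,yaw,s=None):
    s=s or observe(); R=np.array(s["tool_rot"])
    print("at",np.round(s["position"],1),"yaw",np.degrees(np.arctan2(R[1,0],R[0,0])).round(2),"t",round(s["time_s"],2),"w",round(s["width"],3),"F",np.round(s["contact_force"],1),"M",np.round(s["moment"],2))
    print("travel",(R.T@(np.array(p)-s["position"])).round(1),"ang",Rn.from_matrix(R.T@Rd(yaw)).as_rotvec().round(4))
E
python3 -c "
from h import *
plan([497,302,200],101)"
```

```text
at [153.1 631.2 230.3] yaw 76.38 t 0.1 w 0.998 F [-0.1  0.5  0.1] M [ 0.   -0.02  0.07]
travel [-238.9   30.8 -411.8] ang [-3.000e-04 -4.298e-01 -1.700e-03]
```

{"fn": "send_rows", "kwargs": {
  "motion": [
    {"travel":[-19,2,-33],"angular":[0,-0.04,0],"hand":0.5},
    {"travel":[-38,4,-66],"angular":[0,-0.08,0],"hand":0.5},
    {"travel":[-57,6,-99],"angular":[0,-0.13,0],"hand":0.5},
    {"travel":[-76,8,-132],"angular":[0,-0.17,0],"hand":0.5},
    {"travel":[-95,10,-165],"angular":[0,-0.22,0],"hand":0.5},
    {"travel":[-114,12,-198],"angular":[0,-0.26,0],"hand":0.5},
    {"travel":[-133,15,-231],"angular":[0,-0.3,0],"hand":0.5},
    {"travel":[-152,18,-264],"angular":[0,-0.34,0],"hand":0.5},
    {"travel":[-171,21,-297],"angular":[0,-0.38,0],"hand":0.5},
    {"travel":[-190,24,-330],"angular":[0,-0.43,0],"hand":0.5}
  ]
}}

```text
time_s: 0.93
position: [430.0, 367.6, 207.0]
tool_rot: [[-0.193, -0.0, -0.981], [0.981, -0.0, -0.193], [-0.0, -1.0, 0.0]]
contact_force: [0.5, 0.3, 0.4]
width: 0.502
```

{"fn": "send_rows", "kwargs": {
  "motion": [
    {"travel":[-35,4,-22],"angular":[0,0,0],"hand":0.5},
    {"travel":[-62,7,-50],"angular":[0,0,0],"hand":0.5},
    {"travel":[-78,7,-61],"angular":[0,0,0],"hand":0.5},
    {"travel":[-78,7,-61],"angular":[0,0,0],"hand":0.5},
    {"travel":[-78,7,-61],"angular":[0,0,0],"hand":0.5}
  ]
}}

```text
time_s: 1.35
position: [504.5, 302.9, 199.7]
tool_rot: [[-0.188, -0.001, -0.982], [0.982, -0.001, -0.188], [-0.001, -1.0, 0.001]]
contact_force: [0.9, 1.1, -0.0]
width: 0.501
```

```bash
python3 - <<'E'
from h import *
plan([497,302,200],101)
im,D=snapshot("wrist");C=cam("wrist");save("w1",im,1.4);np.savez("w1",im=im,D=D,C=np.array(C,dtype=object))
E
```

```text
at [504.5 302.9 199.7] yaw 100.82 t 1.35 w 0.501 F [ 0.9  1.1 -0. ] M [ 0.05  0.05 -0.02]
travel [ 0.5 -0.3  7.6] ang [-0.0011 -0.0031 -0.0005]
```

View pics/w1.png

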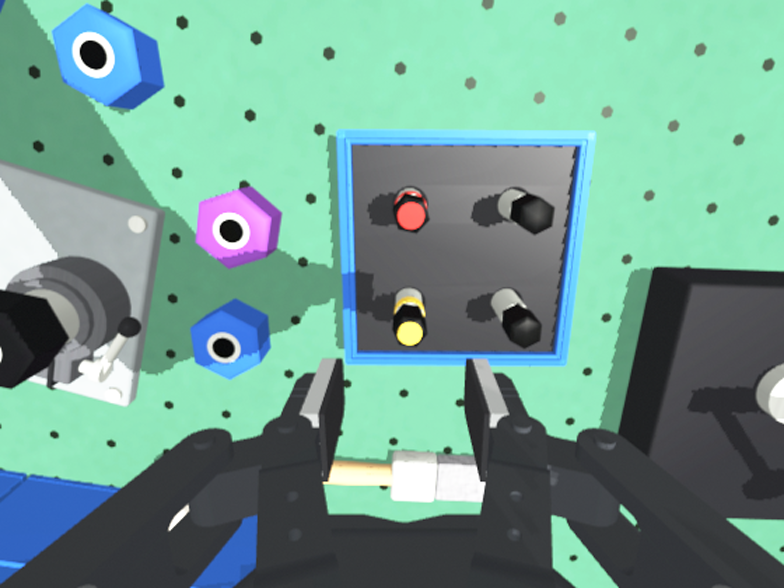

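Wrist view: red head at (410,212), yellow at (410,333), both in the left column. The plain ones are in the right column, and the tray edges line up with the picture. I'll enlarge the heads to read the hexagon orientation.

```bash
python3 - <<'E'
from h import *
z=np.load("w1.npz",allow_pickle=True);im=z["im"];C=tuple(z["C"])
hsv=cv2.cvtColor(im,cv2.COLOR_RGB2HSV)
for n,lo,hi,(u,v) in[("red",170,8,(293,151)),("yel",22,33,(293,238))]:
    sub=np.zeros(im.shape[:2],bool);sub[v-16:v+16,u-16:u+16]=1
    h=hsv[...,0];m=((h>=lo)|(h<=hi) if lo>hi else (h>=lo)&(h<=hi))&(hsv[...,1]>110)&sub
    k,lab,st,ce=cv2.connectedComponentsWithStats(m.astype(np.uint8))
    for i in range(1,k):
        if st[i,4]>30: print(n,st[i],ce[i],ray(C,*ce[i],88).round(1))
save("c2",np.hstack([im[125:185,260:325],im[200:260,260:325]]),6)
E
```

```text
red [282 137  23  13  63] [294.26984127 140.93650794] [449.3 298.1  88. ]
red [283 144  21  21 347] [292.89913545 153.91354467] [459.5 299.   88. ]
yel [283 229  19  18 110] [291.37272727 237.90909091] [530.7 311.9  88. ]
```

View pics/c2.png

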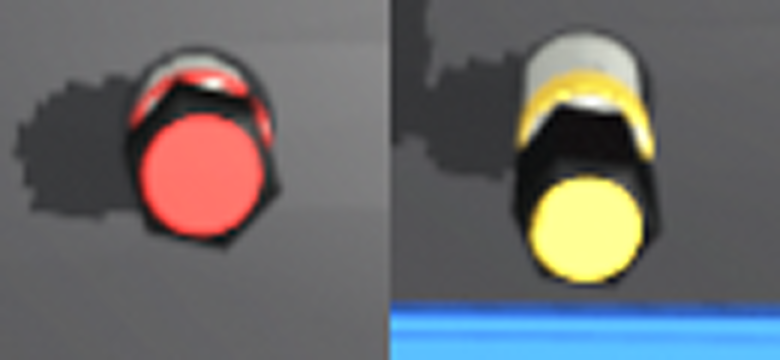

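Heads in the crop: the red flats need the jaws turned about +19° (yaw ≈120), the yellow ones about +24° (yaw ≈125). Moving above yellow for a close check.

```bash
python3 -c "
from h import *
plan([531,312,125],125)"
```

```text
at [503.3 304.6 199.8] yaw 101.0 t 1.4 w 0.504 F [-0.6  0.6 -0.1] M [ 0.03 -0.03 -0.06]
travel [  2.   74.8 -28.6] ang [-0.0011 -0.4189  0.0006]
```

{"fn": "send_rows", "kwargs": {
  "motion": [
    {"travel":[0,20,-8],"angular":[0,-0.11,0],"hand":0.5},
    {"travel":[1,45,-17],"angular":[0,-0.22,0],"hand":0.5},
    {"travel":[2,65,-25],"angular":[0,-0.33,0],"hand":0.5},
    {"travel":[2,75,-28.6],"angular":[0,-0.42,0],"hand":0.5},
    {"travel":[2,75,-28.6],"angular":[0,-0.42,0],"hand":0.5},
    {"travel":[2,75,-28.6],"angular":[0,-0.42,0],"hand":0.5},
    {"travel":[2,75,-28.6],"angular":[0,-0.42,0],"hand":0.5}
  ]
}}

```text
time_s: 1.98
position: [531.1, 313.2, 126.4]
tool_rot: [[-0.574, 0.001, -0.819], [0.819, 0.001, -0.574], [0.001, -1.0, -0.001]]
contact_force: [-0.3, -0.5, 0.1]
width: 0.5
```

```bash
cat >> h.py <<'E'
def spot(col,zs,name="wrist",win=None):
    """colour blobs seen by the wrist camera, on plane zs, world and relative to the tool"""
    s=observe();C=cam(name);im,D=snapshot(name);hsv=cv2.cvtColor(im,cv2.COLOR_RGB2HSV);h=hsv[...,0]
    m=((h>=170)|(h<=8)) if col=="red" else (h>=22)&(h<=35)
    m=m&(hsv[...,1]>90)&(hsv[...,2]>90)
    k,lab,st,ce=cv2.connectedComponentsWithStats(m.astype(np.uint8))
    for i in range(1,k):
        if st[i,4]>60:
            p=ray(C,*ce[i],zs);print(col,st[i],ce[i].round(1),p.round(1),"rel tool",(np.array(s["tool_rot"]).T@(p-s["position"])).round(1))
    return im,D,C
E
python3 - <<'E'
from h import *
im,D,C=spot("yel",88);plan([531,312,55],125);save("w2",im,1.4)
E
```

```text
yel [271 205  29  17 160] [284.9 210.5] [515.5 299.7  88. ] rel tool [-2.2 38.4 20.6]
yel [272 229  25  24 487] [284.1 240.5] [531.8 310.5  88. ] rel tool [-2.7 38.4  1.1]
at [531.4 313.1 126.8] yaw 125.06 t 2.03 w 0.501 F [-0.1  0.3 -0.3] M [-0.   -0.01 -0.09]
travel [-0.7 71.8  1.1] ang [0.0021 0.001  0.0004]
```

View pics/w2.png

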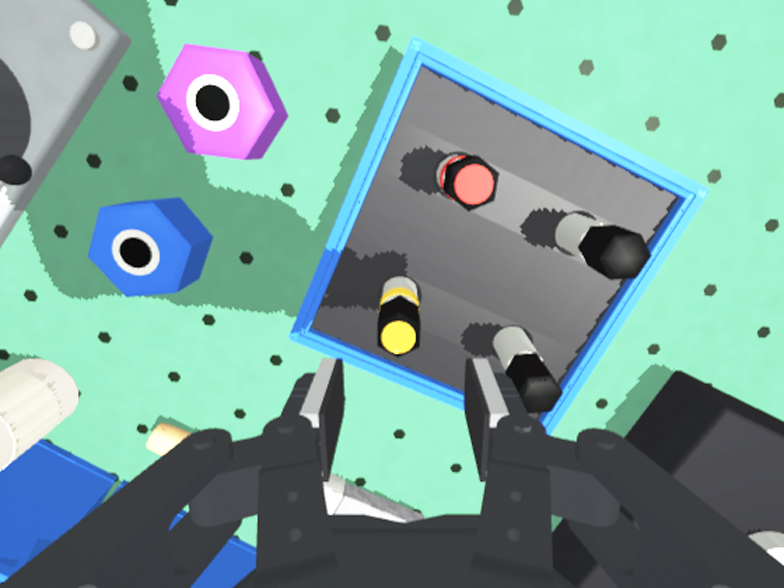

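The yellow head is well aligned with the jaws, at (398,338), about 2.5 mm left of the centre line. Descending and gripping.

{"fn": "send_rows", "kwargs": {
  "motion": [
    {"travel":[-2.5,20,1],"angular":[0,0,0],"hand":0.5},
    {"travel":[-2.5,45,1],"angular":[0,0,0],"hand":0.5},
    {"travel":[-2.5,65,1],"angular":[0,0,0],"hand":0.5},
    {"travel":[-2.5,72,1],"angular":[0,0,0],"hand":0.4},
    {"travel":[-2.5,72,1],"angular":[0,0,0],"hand":0.35},
    {"travel":[-2.5,72,1],"angular":[0,0,0],"hand":0.15},
    {"travel":[-2.5,72,1],"angular":[0,0,0],"hand":0.1},
    {"travel":[-2.5,72,1],"angular":[0,0,0],"hand":0.1},
    {"travel":[-2.5,72,1],"angular":[0,0,0],"hand":0.1},
    {"travel":[-2.5,72,1],"angular":[0,0,0],"hand":0.1}
  ],
  "force": 40
}}

```text
time_s: 2.87
position: [532.8, 309.9, 54.5]
tool_rot: [[-0.575, 0.001, -0.818], [0.818, 0.001, -0.575], [0.0, -1.0, -0.002]]
contact_force: [-0.2, 0.7, 1.9]
width: 0.211
```

```bash
python3 - <<'E'
from h import *
plan([531,312,55],125);im,D,C=spot("yel",88);save("w3",im,1)
E
```

```text
at [532.8 309.9  54.5] yaw 125.08 t 2.87 w 0.211 F [-0.2  0.7  1.9] M [ 0.12  0.2  -0.01]
travel [ 2.7 -0.5  0.2] ang [0.002  0.0014 0.0003]
yel [269 248  39  21 379] [288.5 255.7] [511.6 295.   88. ] rel tool [ -0.  -33.5  25.8]
yel [ 269  298   39   33 1017] [288.2 313.8] [532.9 309.8  88. ] rel tool [ -0.1 -33.5  -0.2]
```

{"fn": "send_rows", "kwargs": {
  "motion": [
    {"travel":[0,-20,0],"angular":[0,0,0],"hand":0.1},
    {"travel":[0,-45,0],"angular":[0,0,0],"hand":0.1},
    {"travel":[0,-75,0],"angular":[0,0,0],"hand":0.1},
    {"travel":[0,-95,0],"angular":[0,0,0],"hand":0.1},
    {"travel":[0,-95,0],"angular":[0,0,0],"hand":0.1},
    {"travel":[0,-95,0],"angular":[0,0,0],"hand":0.1}
  ]
}}

```text
time_s: 3.42
position: [533.0, 309.5, 149.6]
tool_rot: [[-0.574, 0.002, -0.819], [0.819, 0.002, -0.574], [-0.0, -1.0, -0.003]]
contact_force: [-0.5, 0.1, -2.7]
width: 0.214
```

```bash
python3 - <<'E'
from h import *
plan([569,-51,150],82)
E
```

```text
at [533.  309.5 149.6] yaw 125.06 t 3.42 w 0.214 F [-0.5  0.1 -2.7] M [-0.02  0.05 -0.01]
travel [-315.7   -0.9  177.6] ang [0.0028 0.7516 0.0009]
```

{"fn": "send_rows", "kwargs": {
  "motion": [
    {"travel":[-20,-20,11],"angular":[0,0.08,0],"hand":0.1},
    {"travel":[-50,-35,28],"angular":[0,0.16,0],"hand":0.1},
    {"travel":[-83,-40,46],"angular":[0,0.24,0],"hand":0.1},
    {"travel":[-116,-40,65],"angular":[0,0.33,0],"hand":0.1},
    {"travel":[-149,-40,84],"angular":[0,0.42,0],"hand":0.1},
    {"travel":[-182,-40,102],"angular":[0,0.51,0],"hand":0.1},
    {"travel":[-215,-40,120],"angular":[0,0.6,0],"hand":0.1},
    {"travel":[-248,-40,139],"angular":[0,0.68,0],"hand":0.1},
    {"travel":[-281,-30,158],"angular":[0,0.75,0],"hand":0.1},
    {"travel":[-305,-20,171],"angular":[0,0.75,0],"hand":0.1}
  ]
}}

```text
time_s: 4.25
position: [566.5, -43.3, 166.9]
tool_rot: [[0.144, -0.001, -0.99], [0.99, -0.002, 0.144], [-0.002, -1.0, 0.001]]
contact_force: [0.3, -0.5, -2.0]
width: 0.216
```

```bash
python3 - <<'E'
from h import *
plan([569,-51,150],82)
E
```

```text
at [566.5 -43.3 166.9] yaw 81.73 t 4.25 w 0.216 F [ 0.3 -0.5 -2. ] M [-0.01 -0.03  0.03]
travel [-7.3 16.9 -3.6] ang [-0.0009 -0.0047 -0.002 ]
```

{"fn": "send_rows", "kwargs": {
  "motion": [
    {"travel":[-5,15,-3],"angular":[0,0,0],"hand":0.1},
    {"travel":[-5,15,-3],"angular":[0,0,0],"hand":0.1},
    {"travel":[-5,15,-3],"angular":[0,0,0],"hand":0.1},
    {"travel":[-5,15,-3],"angular":[0,0,0],"hand":0.1}
  ]
}}

```text
time_s: 4.58
position: [569.4, -42.3, 152.6]
tool_rot: [[0.135, -0.002, -0.991], [0.991, 0.001, 0.135], [0.0, -1.0, 0.002]]
contact_force: [0.4, 0.4, -0.7]
width: 0.217
```

```bash
python3 - <<'E'
from h import *
plan([569,-51,150],82)
C=cam("wrist");im,D=snapshot("wrist");save("w4",im,1.4);np.savez("w4",im=im,D=D,C=np.array(C,dtype=object))
f,cx,cy,R,t=C
for p in([514.2,-44.8,36],[568.8,-50.9,36]):
    q=R.T@(np.array(p)-t);print(q[0]/q[2]*f+cx,q[1]/q[2]*f+cy)
E
```

```text
at [569.4 -42.3 152.6] yaw 82.22 t 4.58 w 0.217 F [ 0.4  0.4 -0.7] M [-0.01 -0.05  0.  ]
travel [-8.6  2.6 -0.8] ang [-0.0016  0.0038  0.0004]
277.4975560012963 139.8576348065829
279.6644156348242 205.3358687663995
```

View pics/w4.png

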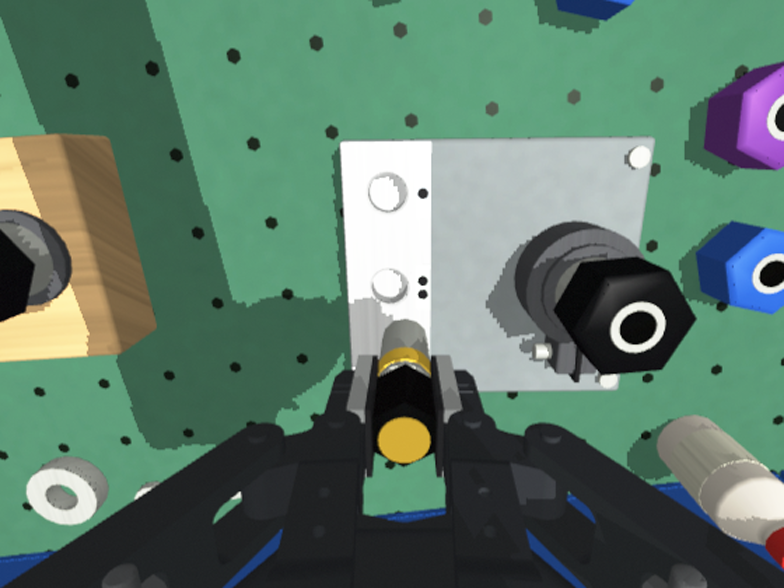

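Wrist view: pocket 1 (one dot) at (388,192), pocket 2 (two dots) at (389,285). The punch hangs upright in the grip.

```bash
python3 - <<'E'
from h import *
z=np.load("w4.npz",allow_pickle=True);im=z["im"];C=tuple(z["C"])
for a in((388,192),(389,285)): print(ray(C,a[0]/1.4,a[1]/1.4,36).round(1))
c=cv2.resize(im[115:225,240:320],None,fx=8,fy=8,interpolation=cv2.INTER_CUBIC);g=cv2.cvtColor(c,cv2.COLOR_RGB2GRAY)
h=cv2.HoughCircles(g,cv2.HOUGH_GRADIENT,1.5,300,param1=60,param2=30,minRadius=70,maxRadius=130)
for q in h[0]: u,v=240+q[0]/8-.44,115+q[1]/8-.44;print(u.round(1),v.round(1),(q[2]/8).round(1),ray(C,u,v,36).round(1))
save("c5",c)
plan([515,-44,120],82)
E
```

```text
[512.1 -44.8  36. ]
[567.  -52.2  36. ]
277.0 136.4 13.3 [511.5 -44.8  36. ]
277.7 203.3 12.8 [566.8 -52.3  36. ]
at [569.9 -42.1 153.3] yaw 82.25 t 4.63 w 0.217 F [ 0.9  0.2 -1.1] M [0.01 0.03 0.01]
travel [-9.3 33.3 54.1] ang [-0.0004  0.0044  0.0006]
```

View pics/c5.png

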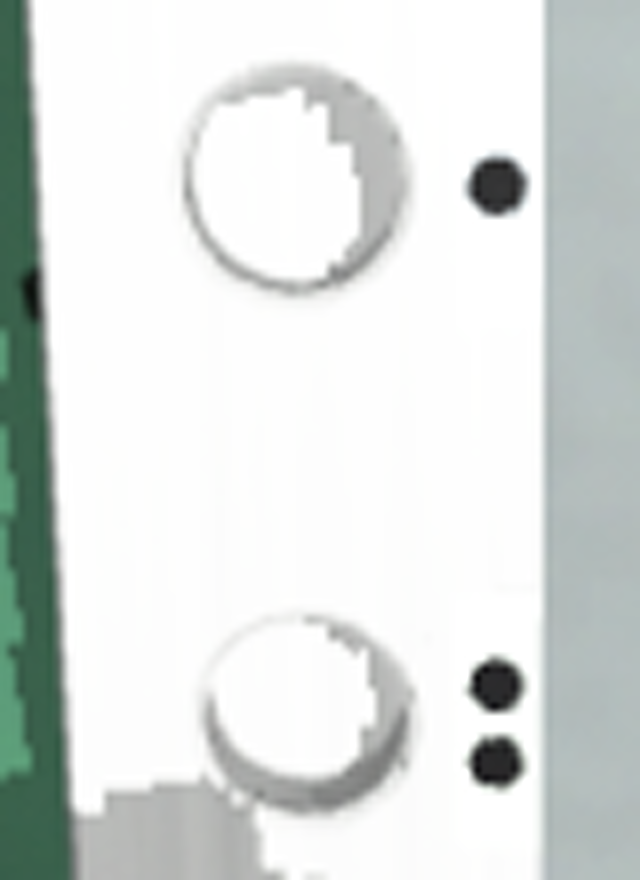

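Pockets measured: p1 ≈ (512,-45), p2 ≈ (567,-52.3), spacing 55.9 mm as specified. Going above pocket 1 (foot = TCP−40.5, so the mouth is reached at TCP 76.5 and the seat at 60.5).

{"fn": "send_rows", "kwargs": {
  "motion": [
    {"travel":[-4,5,20],"angular":[0,0,0],"hand":0.1},
    {"travel":[-10,15,45],"angular":[0,0,0],"hand":0.1},
    {"travel":[-10.7,40,57],"angular":[0,0,0],"hand":0.1},
    {"travel":[-10.7,63,57],"angular":[0,0,0],"hand":0.1},
    {"travel":[-10.7,63,57],"angular":[0,0,0],"hand":0.1},
    {"travel":[-10.7,63,57],"angular":[0,0,0],"hand":0.1}
  ]
}}

```text
time_s: 5.13
position: [511.6, -45.6, 90.4]
tool_rot: [[0.135, -0.001, -0.991], [0.991, 0.0, 0.135], [0.0, -1.0, 0.001]]
contact_force: [0.1, -1.1, -1.0]
width: 0.215
```

```bash
python3 - <<'E'
from h import *
plan([512.3,-45,60.5],82)
spot("yel",124)
E
```

```text
at [511.6 -45.6  90.4] yaw 82.22 t 5.13 w 0.215 F [ 0.1 -1.1 -1. ] M [-0.04 -0.08 -0.03]
travel [ 0.6 29.9 -0.6] ang [-0.001   0.0038  0.0001]
yel [270 248  38  21 380] [288.3 255.7] [486.5 -43.4 124. ] rel tool [ -1.3 -33.6  25.2]
yel [ 270  298   38   33 1001] [288.3 313.8] [512.1 -46.9 124. ] rel tool [ -1.2 -33.6  -0.6]
```

{"fn": "send_rows", "kwargs": {
  "motion": [
    {"travel":[0.5,4,-0.6],"angular":[0,0,0],"hand":0.1},
    {"travel":[0.5,8,-0.6],"angular":[0,0,0],"hand":0.1},
    {"travel":[0.5,11,-0.6],"angular":[0,0,0],"hand":0.1},
    {"travel":[0.5,14,-0.6],"angular":[0,0,0],"hand":0.1},
    {"travel":[0.5,16,-0.6],"angular":[0,0,0],"hand":0.1},
    {"travel":[0.5,18,-0.6],"angular":[0,0,0],"hand":0.1},
    {"travel":[0.5,20,-0.6],"angular":[0,0,0],"hand":0.1}
  ]
}}

```text
time_s: 5.77
position: [512.7, -45.9, 70.3]
tool_rot: [[0.137, 0.0, -0.991], [0.991, 0.001, 0.137], [0.001, -1.0, -0.0]]
contact_force: [0.5, 2.4, -1.5]
width: 0.216
```

It has entered 6 mm freely. Continuing to the floor.

{"fn": "send_rows", "kwargs": {
  "motion": [
    {"travel":[0.3,3,0],"angular":[0,0,0],"hand":0.1},
    {"travel":[0.3,6,0],"angular":[0,0,0],"hand":0.1},
    {"travel":[0.3,8,0],"angular":[0,0,0],"hand":0.1},
    {"travel":[0.3,9.5,0],"angular":[0,0,0],"hand":0.1},
    {"travel":[0.3,10.5,0],"angular":[0,0,0],"hand":0.1},
    {"travel":[0.3,10.5,0],"angular":[0,0,0],"hand":0.1}
  ]
}}

```text
time_s: 6.27
position: [512.8, -45.8, 60.5]
tool_rot: [[0.137, 0.0, -0.991], [0.991, 0.001, 0.137], [0.001, -1.0, -0.0]]
contact_force: [-1.7, 1.9, 4.0]
width: 0.218
```

{"fn": "send_rows", "kwargs": {
  "motion": [
    {"travel":[0.3,10.5,0],"angular":[0,0,0],"hand":0.3},
    {"travel":[0.3,10.5,0],"angular":[0,0,0],"hand":0.45},
    {"travel":[0.3,10.5,0],"angular":[0,0,0],"hand":0.45},
    {"travel":[0.3,10.5,0],"angular":[0,0,0],"hand":0.45},
    {"travel":[0.3,0,0],"angular":[0,0,0],"hand":0.45},
    {"travel":[0.3,-25,0],"angular":[0,0,0],"hand":0.45},
    {"travel":[0.3,-60,0],"angular":[0,0,0],"hand":0.45},
    {"travel":[0.3,-90,0],"angular":[0,0,0],"hand":0.45},
    {"travel":[0.3,-90,0],"angular":[0,0,0],"hand":0.45},
    {"travel":[0.3,-90,0],"angular":[0,0,0],"hand":0.45}
  ]
}}

```text
time_s: 7.1
position: [514.4, -45.9, 152.8]
tool_rot: [[0.137, 0.006, -0.99], [0.991, 0.001, 0.137], [0.002, -1.0, -0.005]]
contact_force: [-1.2, -0.5, -0.8]
width: 0.455
```

```bash
python3 - <<'E'
from h import *
im,D,C=spot("yel",94)
plan([462,297,130],120)
np.savez("w6",im=im,D=D,C=np.array(C,dtype=object))
E
```

```text
yel [  0 171  38  28 472] [ 16.1 185.4] [ 460.1 -218.2   94. ] rel tool [-178.2   58.3   30.5]
yel [276 196  26  15 128] [288.6 200.5] [494.4 -44.1  94. ] rel tool [-1.1 58.6 20.4]
yel [277 216  24  22 407] [288.4 226.6] [512.7 -46.8  94. ] rel tool [-1.2 58.7  1.9]
yel [  0 280  76  32 609] [ 47.8 296.7] [ 542.9 -228.4   94. ] rel tool [-177.    58.8  -53. ]
yel [281 318  21  17 166] [291.2 325.5] [592.3 -55.6  94. ] rel tool [  1.   59.2 -78.2]
at [513.1 -45.8 150.9] yaw 82.1 t 7.15 w 0.45 F [-0.1  0.2 -1.4] M [-0.01  0.05 -0.02]
travel [332.5  21.   97.7] ang [ 2.100e-03 -6.615e-01  1.000e-04]
```

{"fn": "send_rows", "kwargs": {
  "motion": [
    {"travel":[20,0,6],"angular":[0,-0.06,0],"hand":0.45},
    {"travel":[55,0,16],"angular":[0,-0.13,0],"hand":0.45},
    {"travel":[93,0,27],"angular":[0,-0.2,0],"hand":0.45},
    {"travel":[131,0,38],"angular":[0,-0.28,0],"hand":0.45},
    {"travel":[169,0,50],"angular":[0,-0.36,0],"hand":0.45},
    {"travel":[207,2,61],"angular":[0,-0.44,0],"hand":0.45},
    {"travel":[245,4,72],"angular":[0,-0.52,0],"hand":0.45},
    {"travel":[283,8,83],"angular":[0,-0.59,0],"hand":0.45},
    {"travel":[318,14,94],"angular":[0,-0.66,0],"hand":0.45},
    {"travel":[332.5,21,97.7],"angular":[0,-0.66,0],"hand":0.45}
  ]
}}

```text
time_s: 7.98
position: [457.7, 303.5, 127.3]
tool_rot: [[-0.509, -0.003, -0.861], [0.861, 0.002, -0.509], [0.003, -1.0, 0.002]]
contact_force: [-0.4, 0.7, 0.9]
width: 0.45
```

{"fn": "send_rows", "kwargs": {
  "motion": [
    {"travel":[0,0,0],"angular":[0,0,0],"hand":0.45},
    {"travel":[0,0,0],"angular":[0,0,0],"hand":0.45},
    {"travel":[0,0,0],"angular":[0,0,0],"hand":0.45}
  ]
}}

```text
time_s: 8.23
position: [461.5, 295.2, 127.9]
tool_rot: [[-0.497, -0.001, -0.867], [0.867, -0.002, -0.497], [-0.001, -1.0, 0.002]]
contact_force: [-0.3, -0.9, 0.4]
width: 0.447
```

```bash
python3 - <<'E'
from h import *
im,D,C=spot("red",88)
plan([462,297,55],120);save("w7",im[100:300,180:400],3)
E
```

```text
red [277 207  30  20 165] [290.9 212.7] [444.6 287.   88. ] rel tool [ 1.3 40.  18.6]
red [280 231  25  24 472] [292.2 242.2] [461.  297.4  88. ] rel tool [ 2.2 39.9 -0.8]
at [461.9 295.  128.4] yaw 119.77 t 8.28 w 0.451 F [-0.5 -0.3  0.4] M [-0.04 -0.02 -0.04]
travel [ 1.8 73.4 -1.1] ang [-0.0011 -0.004  -0.001 ]
```

View pics/w7.png

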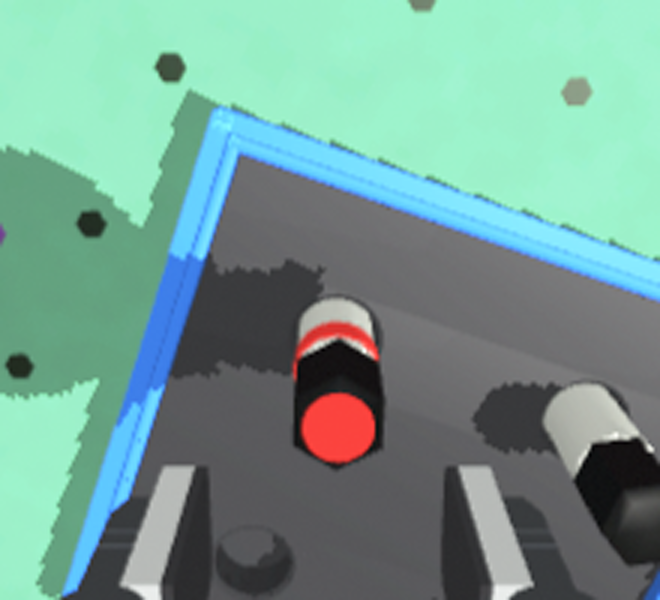

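The red head at (338,428) of the crop has its flats exactly facing the jaws, 2 mm to the right. Gripping (9 pictures viewed so far).

{"fn": "send_rows", "kwargs": {
  "motion": [
    {"travel":[2,20,-1],"angular":[0,0,0],"hand":0.45},
    {"travel":[2,45,-1],"angular":[0,0,0],"hand":0.45},
    {"travel":[2,65,-1],"angular":[0,0,0],"hand":0.45},
    {"travel":[2,73.5,-1],"angular":[0,0,0],"hand":0.4},
    {"travel":[2,73.5,-1],"angular":[0,0,0],"hand":0.35},
    {"travel":[2,73.5,-1],"angular":[0,0,0],"hand":0.15},
    {"travel":[2,73.5,-1],"angular":[0,0,0],"hand":0.1},
    {"travel":[2,73.5,-1],"angular":[0,0,0],"hand":0.1},
    {"travel":[2,73.5,-1],"angular":[0,0,0],"hand":0.1},
    {"travel":[2,73.5,-1],"angular":[0,0,0],"hand":0.1}
  ],
  "force": 40
}}

```text
time_s: 9.12
position: [461.9, 299.4, 56.1]
tool_rot: [[-0.499, 0.001, -0.867], [0.867, 0.001, -0.499], [0.0, -1.0, -0.001]]
contact_force: [0.6, -0.7, -1.3]
width: 0.214
```

```bash
python3 - <<'E'
from h import *
plan([462,297,55],120);spot("red",88)
E
```

```text
at [461.9 299.4  56.1] yaw 119.92 t 9.12 w 0.214 F [ 0.6 -0.7 -1.3] M [-0.14 -0.11  0.01]
travel [-2.1  1.1  1.1] ang [ 0.0013 -0.0015  0.    ]
red [270 245  38  21 361] [288.4 252.3] [439.  285.9  88. ] rel tool [ -0.3 -32.   26.5]
red [ 270  293   38   34 1016] [288.3 309.5] [461.3 298.7  88. ] rel tool [ -0.3 -31.9   0.8]
```

{"fn": "send_rows", "kwargs": {
  "motion": [
    {"travel":[0,-20,0],"angular":[0,0,0],"hand":0.1},
    {"travel":[0,-45,0],"angular":[0,0,0],"hand":0.1},
    {"travel":[0,-75,0],"angular":[0,0,0],"hand":0.1},
    {"travel":[0,-105,0],"angular":[0,0,0],"hand":0.1},
    {"travel":[0,-130,0],"angular":[0,0,0],"hand":0.1},
    {"travel":[0,-130,0],"angular":[0,0,0],"hand":0.1}
  ]
}}

```text
time_s: 9.67
position: [464.2, 301.4, 191.8]
tool_rot: [[-0.499, 0.008, -0.867], [0.867, 0.007, -0.499], [0.002, -1.0, -0.011]]
contact_force: [1.0, 0.0, -0.8]
width: 0.211
```

```bash
python3 - <<'E'
from h import *
plan([568.2,-53.2,120],82)
E
```

```text
at [464.2 301.4 191.8] yaw 119.93 t 9.67 w 0.211 F [ 1.   0.  -0.8] M [ 0.06 -0.06  0.03]
travel [-359.4   70.2   87.6] ang [0.0098 0.662  0.0052]
```

{"fn": "send_rows", "kwargs": {
  "motion": [
    {"travel":[-20,0,5],"angular":[0,0.06,0],"hand":0.1},
    {"travel":[-55,0,13],"angular":[0,0.13,0],"hand":0.1},
    {"travel":[-94,0,23],"angular":[0,0.2,0],"hand":0.1},
    {"travel":[-133,0,33],"angular":[0,0.28,0],"hand":0.1},
    {"travel":[-172,0,42],"angular":[0,0.36,0],"hand":0.1},
    {"travel":[-211,0,52],"angular":[0,0.44,0],"hand":0.1},
    {"travel":[-250,0,61],"angular":[0,0.52,0],"hand":0.1},
    {"travel":[-289,5,71],"angular":[0,0.59,0],"hand":0.1},
    {"travel":[-325,15,80],"angular":[0,0.66,0],"hand":0.1},
    {"travel":[-352,30,86],"angular":[0,0.66,0],"hand":0.1}
  ]
}}

```text
time_s: 10.5
position: [563.0, -53.4, 155.5]
tool_rot: [[0.144, 0.002, -0.99], [0.99, -0.001, 0.144], [-0.001, -1.0, -0.002]]
contact_force: [0.6, -0.2, -0.9]
width: 0.213
```

{"fn": "send_rows", "kwargs": {
  "motion": [
    {"travel":[-6,20,0],"angular":[0,0,0],"hand":0.1},
    {"travel":[-6,36,0],"angular":[0,0,0],"hand":0.1},
    {"travel":[-6,36,0],"angular":[0,0,0],"hand":0.1},
    {"travel":[-6,36,0],"angular":[0,0,0],"hand":0.1},
    {"travel":[-6,36,0],"angular":[0,0,0],"hand":0.1}
  ]
}}

```text
time_s: 10.92
position: [561.9, -54.1, 119.7]
tool_rot: [[0.137, 0.001, -0.991], [0.991, 0.0, 0.137], [0.0, -1.0, -0.001]]
contact_force: [1.2, -0.1, -1.7]
width: 0.216
```

```bash
python3 - <<'E'
from h import *
plan([568.2,-53.2,62],82)
spot("red",150)
E
```

```text
at [561.9 -54.1 119.7] yaw 82.15 t 10.92 w 0.216 F [ 1.2 -0.1 -1.7] M [-0.04 -0.   -0.03]
travel [ 1.8 57.8 -6.1] ang [0.0005 0.0025 0.0003]
red [270 244  38  21 367] [288.3 252. ] [536.7 -52.  150. ] rel tool [ -1.3 -30.3  25.2]
red [270 293  38  34 967] [288.3 309.4] [562.6 -55.5 150. ] rel tool [ -1.2 -30.3  -0.9]
```

{"fn": "send_rows", "kwargs": {
  "motion": [
    {"travel":[1,5,-4],"angular":[0,0,0],"hand":0.1},
    {"travel":[1.8,15,-6.3],"angular":[0,0,0],"hand":0.1},
    {"travel":[1.8,25,-6.3],"angular":[0,0,0],"hand":0.1},
    {"travel":[1.8,33,-6.3],"angular":[0,0,0],"hand":0.1},
    {"travel":[1.8,38,-6.3],"angular":[0,0,0],"hand":0.1},
    {"travel":[1.8,41,-6.3],"angular":[0,0,0],"hand":0.1},
    {"travel":[1.8,44,-6.3],"angular":[0,0,0],"hand":0.1},
    {"travel":[1.8,47,-6.3],"angular":[0,0,0],"hand":0.1},
    {"travel":[1.8,47,-6.3],"angular":[0,0,0],"hand":0.1}
  ]
}}

```text
time_s: 11.72
position: [568.7, -52.8, 72.2]
tool_rot: [[0.137, 0.001, -0.991], [0.991, 0.001, 0.137], [0.001, -1.0, -0.001]]
contact_force: [1.8, 2.4, -2.3]
width: 0.214
```

{"fn": "send_rows", "kwargs": {
  "motion": [
    {"travel":[0,3,0],"angular":[0,0,0],"hand":0.1},
    {"travel":[0,6,0],"angular":[0,0,0],"hand":0.1},
    {"travel":[0,8,0],"angular":[0,0,0],"hand":0.1},
    {"travel":[0,10,0],"angular":[0,0,0],"hand":0.1},
    {"travel":[0,11,0],"angular":[0,0,0],"hand":0.1},
    {"travel":[0,11,0],"angular":[0,0,0],"hand":0.1}
  ]
}}

```text
time_s: 12.22
position: [568.7, -52.9, 61.9]
tool_rot: [[0.137, 0.001, -0.991], [0.991, 0.001, 0.137], [0.001, -1.0, -0.001]]
contact_force: [2.5, 4.5, 3.7]
width: 0.215
```

Seated (Fz rose to +3.7 N at the expected height). Releasing and rising to look at the cap.

{"fn": "send_rows", "kwargs": {
  "motion": [
    {"travel":[0,11,0],"angular":[0,0,0],"hand":0.3},
    {"travel":[0,11,0],"angular":[0,0,0],"hand":0.45},
    {"travel":[0,11,0],"angular":[0,0,0],"hand":0.45},
    {"travel":[0,11,0],"angular":[0,0,0],"hand":0.45},
    {"travel":[0,0,0],"angular":[0,0,0],"hand":0.45},
    {"travel":[0,-25,0],"angular":[0,0,0],"hand":0.45},
    {"travel":[0,-60,0],"angular":[0,0,0],"hand":0.45},
    {"travel":[0,-100,0],"angular":[0,0,0],"hand":0.45},
    {"travel":[30,-130,5],"angular":[0,0,0],"hand":0.7},
    {"travel":[60,-138,10],"angular":[0,0,0],"hand":1}
  ]
}}

```text
time_s: 13.05
position: [569.5, 4.1, 206.6]
tool_rot: [[0.144, 0.01, -0.99], [0.99, 0.0, 0.144], [0.002, -1.0, -0.01]]
contact_force: [0.8, 0.2, -0.6]
width: 0.718
```

```bash
python3 - <<'E'
from h import *
plan([584,64,210],82)
E
```

```text
at [569.5   4.1 206.6] yaw 81.72 t 13.05 w 0.718 F [ 0.8  0.2 -0.6] M [ 0.02 -0.08  0.01]
travel [61.3 -3.3 -5.8] ang [ 0.0103 -0.0049  0.0016]
```

{"fn": "send_rows", "kwargs": {
  "motion": [
    {"travel":[25,0,-3],"angular":[0,0,0],"hand":1},
    {"travel":[50,0,-6],"angular":[0,0,0],"hand":1},
    {"travel":[58,0,-6],"angular":[0,0,0],"hand":1},
    {"travel":[58,0,-6],"angular":[0,0,0],"hand":1},
    {"travel":[58,0,-6],"angular":[0,0,0],"hand":1}
  ]
}}

```text
time_s: 13.47
position: [580.1, 62.4, 199.5]
tool_rot: [[0.138, -0.0, -0.99], [0.99, -0.001, 0.138], [-0.001, -1.0, 0.0]]
contact_force: [-0.9, -0.8, 0.5]
width: 0.996
```

```bash
python3 - <<'E'
from h import *
C=cam("wrist");plan([584,64,210],82);im,D=snapshot("wrist");np.savez("w8",im=im,D=D,C=np.array(C,dtype=object))
save("w8",im[60:330,140:440],2.2)
for n,v in(("red",94),("yel",94)):
    pass
P=cloud(C,D);m=(abs(P[...,2]-105)<5)&(abs(P[...,0]-584)<45)&(abs(P[...,1]-64)<45)
hull=cv2.convexHull(P[m][:,:2].astype(np.float32));a=cv2.minEnclosingCircle(hull);print(m.sum(),P[m].mean(0).round(1),a)
M=cv2.moments(hull);c=np.array([M["m10"],M["m01"]])/M["m00"];print("hull c",c.round(1),"A",M["m00"])
# hexagon angle: minimise bounding width
pts=P[m][:,:2]-c
w=[(np.ptp(np.sort(pts@[np.cos(x),np.sin(x)])[5:-5]),np.degrees(x)) for x in np.radians(np.arange(52,112))]
print([(round(a,1),round(b)) for a,b in sorted(w)[:6]])
ray
print(ray(C,288,209,105))
E
```

```text
at [580.1  62.4 199.5] yaw 82.09 t 13.47 w 0.996 F [-0.9 -0.8  0.5] M [-0.07  0.04  0.  ]
travel [  2.1 -10.5  -3.6] ang [-0.      0.0015 -0.0013]
3219 [580.5  63.8 104.3] ((582.1187744140625, 63.60178756713867), 28.712053298950195)
hull c [582.1  63.6] A 2170.6440912690014
[(np.float64(49.7), 58), (np.float64(49.7), 59), (np.float64(49.8), 60), (np.float64(50.0), 61), (np.float64(50.0), 57), (np.float64(50.2), 56)]
[576.93493498  61.23728452 105.        ]
```

View pics/w8.png

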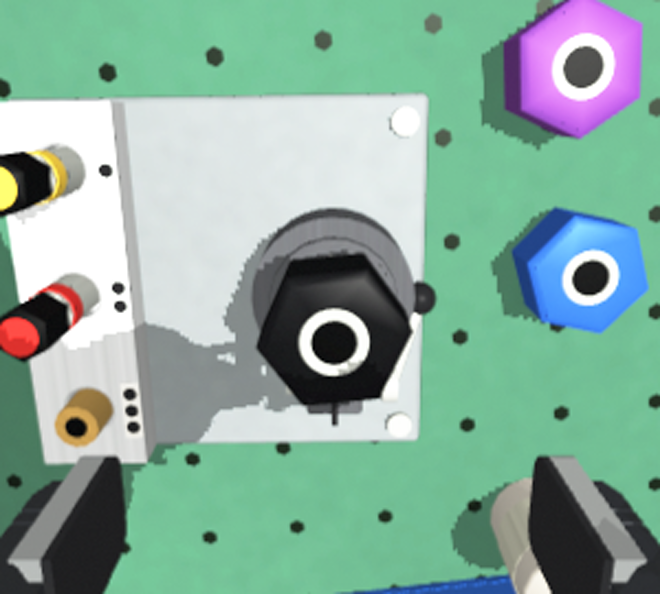

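The fixture holds the yellow punch in pocket 1, red in 2 and the sleeve in 3. The clamped cap at (335,340) is at about (582.8, 63.5), with flats at yaw 58.5/118.5. Checking joint room.

```bash
python3 - <<'E'
from h import *
print(observe()["joint_pos"].round(1))
plan([582.8,63.5,115],58.5);plan([582.8,63.5,115],118.5)
z=np.load("w8.npz",allow_pickle=True);P=cloud(tuple(z["C"]),z["D"])
# heights near cap, outside of it
r=np.hypot(P[...,0]-582.8,P[...,1]-63.5);an=np.degrees(np.arctan2(P[...,1]-63.5,P[...,0]-582.8))
for lo in range(-180,180,20):
    m=(r>32)&(r<70)&(an>=lo)&(an<lo+20);print(lo,m.sum(),np.percentile(P[...,2][m],99).round() if m.sum()>20 else None,end=" | ")
E
```

```text
[-28.3  11.6  22.4  96.3  -4.5  73.1  77. ]
at [580.2  61.3 199.5] yaw 81.98 t 13.52 w 1.004 F [ 0.2  0.8 -0. ] M [-0.05 -0.05 -0.03]
travel [ 2.6 84.5 -2.3] ang [ 4.000e-04  4.098e-01 -1.300e-03]
at [580.2  61.3 199.5] yaw 81.98 t 13.52 w 1.004 F [ 0.2  0.8 -0. ] M [-0.05 -0.05 -0.03]
travel [ 2.6 84.5 -2.3] ang [-4.000e-04 -6.374e-01 -1.400e-03]
-180 736 47.0 | -160 725 295.0 | -140 4620 294.0 | -120 10060 289.0 | -100 2755 274.0 | -80 444 45.0 | -60 307 17.0 | -40 181 36.0 | -20 122 47.0 | 0 115 45.0 | 20 270 38.0 | 40 334 30.0 | 60 1810 274.0 | 80 9368 288.0 | 100 5123 291.0 | 120 1281 294.0 | 140 733 46.0 | 160 744 47.0 |
```

{"fn": "send_rows", "kwargs": {
  "motion": [
    {"travel":[1,15,-1],"angular":[0,-0.1,0],"hand":1},
    {"travel":[2,30,-2],"angular":[0,-0.21,0],"hand":1},
    {"travel":[2.6,45,-2.3],"angular":[0,-0.32,0],"hand":1},
    {"travel":[2.6,60,-2.3],"angular":[0,-0.43,0],"hand":1},
    {"travel":[2.6,70,-2.3],"angular":[0,-0.54,0],"hand":1},
    {"travel":[2.6,75,-2.3],"angular":[0,-0.637,0],"hand":1},
    {"travel":[2.6,75,-2.3],"angular":[0,-0.637,0],"hand":1},
    {"travel":[2.6,75,-2.3],"angular":[0,-0.637,0],"hand":1},
    {"travel":[2.6,75,-2.3],"angular":[0,-0.637,0],"hand":1}
  ]
}}

```text
time_s: 14.27
position: [583.4, 64.5, 125.0]
tool_rot: [[-0.475, 0.001, -0.88], [0.88, -0.0, -0.475], [-0.001, -1.0, -0.001]]
contact_force: [0.8, -0.7, -0.0]
width: 1.0
```

```bash
python3 - <<'E'
from h import *
print(observe()["joint_pos"].round(1))
plan([582.8,63.5,75],118.5)
C=cam("wrist");im,D=snapshot("wrist");P=cloud(C,D)
m=(abs(P[...,2]-105)<4)&(abs(P[...,0]-583)<36)&(abs(P[...,1]-64)<36);pts=P[m][:,:2]
hull=cv2.convexHull(pts.astype(np.float32));M=cv2.moments(hull);c=np.array([M["m10"],M["m01"]])/M["m00"];print(m.sum(),c,M["m00"],cv2.minEnclosingCircle(hull))
w=[(np.ptp(np.sort(pts@[np.cos(x),np.sin(x)])[5:-5]),np.degrees(x)) for x in np.radians(np.arange(90,150,2))]
print([(round(float(a),1),round(float(b))) for a,b in sorted(w)[:6]])
E
```

```text
[-24.2  15.2  17.8 100.6  -5.1  64.9 113.5]
at [583.4  64.5 125. ] yaw 118.35 t 14.27 w 1.0 F [ 0.8 -0.7 -0. ] M [-0.06  0.03  0.  ]
travel [-0.6 50.   1. ] ang [ 0.0008 -0.0026 -0.0007]
5980 [582.11562715  63.28753221] 2169.521640527644 ((582.0778198242188, 63.2505989074707), 28.613117218017578)
[(49.8, 118), (50.1, 120), (50.3, 116), (50.6, 122), (50.9, 114), (51.2, 124)]
```

At this yaw q7 has no room for a counter-clockwise turn. Going to yaw 58.5 (q7 ≈ 54), which has room both ways.

{"fn": "send_rows", "kwargs": {
  "motion": [
    {"travel":[0,0,1],"angular":[0,0.12,0],"hand":1},
    {"travel":[0,0,1.3],"angular":[0,0.24,0],"hand":1},
    {"travel":[0,0,1.3],"angular":[0,0.36,0],"hand":1},
    {"travel":[0,0,1.3],"angular":[0,0.48,0],"hand":1},
    {"travel":[0,0,1.3],"angular":[0,0.6,0],"hand":1},
    {"travel":[0,0,1.3],"angular":[0,0.72,0],"hand":1},
    {"travel":[0,0,1.3],"angular":[0,0.84,0],"hand":1},
    {"travel":[0,0,1.3],"angular":[0,0.95,0],"hand":1},
    {"travel":[0,0,1.3],"angular":[0,1.045,0],"hand":1},
    {"travel":[0,0,1.3],"angular":[0,1.045,0],"hand":1}
  ]
}}

```text
time_s: 15.15
position: [582.2, 65.2, 125.1]
tool_rot: [[0.522, 0.001, -0.853], [0.853, 0.0, 0.522], [0.001, -1.0, -0.001]]
contact_force: [-0.1, -0.1, 0.0]
width: 1.0
```

```bash
python3 - <<'E'
from h import *
print(observe()["joint_pos"].round(1))
plan([582.5,63.4,75],58.5)
E
```

```text
[-31.   15.6  25.6 101.   -7.4  65.   55.5]
at [582.2  65.2 125.1] yaw 58.52 t 15.15 w 1.0 F [-0.1 -0.1  0. ] M [ 0.    0.01 -0.02]
travel [-1.4 50.1 -1.1] ang [0.001  0.0003 0.0008]
```

{"fn": "send_rows", "kwargs": {
  "motion": [
    {"travel":[-1.4,15,-1.1],"angular":[0,0,0],"hand":1},
    {"travel":[-1.4,30,-1.1],"angular":[0,0,0],"hand":1},
    {"travel":[-1.4,45,-1.1],"angular":[0,0,0],"hand":0.9},
    {"travel":[-1.4,54,-1.1],"angular":[0,0,0],"hand":0.8},
    {"travel":[-1.4,57,-1.1],"angular":[0,0,0],"hand":0.7},
    {"travel":[-1.4,57,-1.1],"angular":[0,0,0],"hand":0.62},
    {"travel":[-1.4,57,-1.1],"angular":[0,0,0],"hand":0.5},
    {"travel":[-1.4,57,-1.1],"angular":[0,0,0],"hand":0.45},
    {"travel":[-1.4,57,-1.1],"angular":[0,0,0],"hand":0.45},
    {"travel":[-1.4,57,-1.1],"angular":[0,0,0],"hand":0.45}
  ],
  "force": 80
}}

```text
time_s: 15.98
position: [582.9, 64.1, 68.2]
tool_rot: [[0.519, 0.002, -0.855], [0.855, 0.001, 0.519], [0.002, -1.0, -0.001]]
contact_force: [1.2, 1.9, -1.8]
width: 0.578
```

```bash
python3 - <<'E'
from h import *
plan([582.5,63.4,68],58.5)
E
```

```text
at [582.9  64.1  68.2] yaw 58.75 t 15.98 w 0.578 F [ 1.2  1.9 -1.8] M [ 0.44 -0.36 -0.03]
travel [-0.8  0.1 -0.1] ang [0.0012 0.0044 0.0019]
```

Gripped. Trying counter-clockwise by 0.1 rad.

{"fn": "send_rows", "kwargs": {
  "motion": [
    {"travel":[0,0,0],"angular":[0,-0.02,0],"hand":0.45},
    {"travel":[0,-0.1,0],"angular":[0,-0.04,0],"hand":0.45},
    {"travel":[0,-0.2,0],"angular":[0,-0.06,0],"hand":0.45},
    {"travel":[0,-0.3,0],"angular":[0,-0.08,0],"hand":0.45},
    {"travel":[0,-0.4,0],"angular":[0,-0.1,0],"hand":0.45},
    {"travel":[0,-0.4,0],"angular":[0,-0.1,0],"hand":0.45}
  ]
}}

```text
time_s: 16.48
position: [582.9, 64.6, 68.2]
tool_rot: [[0.431, 0.002, -0.902], [0.902, 0.002, 0.431], [0.003, -1.0, -0.001]]
contact_force: [3.7, 4.6, -0.8]
width: 0.578
```

```bash
python3 - <<'E'
from h import *
plan([582.9,64.1,68.2],58.75)
E
```

```text
at [582.9  64.6  68.2] yaw 64.45 t 16.48 w 0.578 F [ 3.7  4.6 -0.8] M [ 1.03 -0.73 -0.82]
travel [-0.5 -0.  -0.2] ang [0.0006 0.0995 0.0029]
```

{"fn": "send_rows", "kwargs": {
  "motion": [
    {"travel":[0,-0.1,0],"angular":[0,-0.02,0],"hand":0.45},
    {"travel":[0,-0.2,0],"angular":[0,-0.04,0],"hand":0.45},
    {"travel":[0,-0.2,0],"angular":[0,-0.05,0],"hand":0.45}
  ]
}}

```text
time_s: 16.73
position: [582.9, 64.7, 68.2]
tool_rot: [[0.39, 0.002, -0.921], [0.921, 0.004, 0.39], [0.004, -1.0, -0.0]]
contact_force: [4.3, 4.9, -2.1]
width: 0.575
```

```bash
python3 - <<'E'
from h import *
plan([582.9,64.1,68.2],58.75)
E
```

```text
at [582.9  64.7  68.2] yaw 67.05 t 16.73 w 0.575 F [ 4.3  4.9 -2.1] M [ 1.19 -0.8  -2.32]
travel [-0.5 -0.  -0.2] ang [1.000e-04 1.448e-01 4.100e-03]
```

Counter-clockwise only tightens (2.3 Nm after 8°), so it's a left-hand thread. Unscrewing clockwise, rising 4.5 mm/rad.

{"fn": "send_rows", "kwargs": {
  "motion": [
    {"travel":[0,0.3,0],"angular":[0,0.08,0],"hand":0.45},
    {"travel":[0,0.5,0],"angular":[0,0.16,0],"hand":0.45},
    {"travel":[0,0.2,0],"angular":[0,0.24,0],"hand":0.45},
    {"travel":[0,-0.2,0],"angular":[0,0.32,0],"hand":0.45},
    {"travel":[0,-0.6,0],"angular":[0,0.4,0],"hand":0.45},
    {"travel":[0,-0.9,0],"angular":[0,0.48,0],"hand":0.45},
    {"travel":[0,-1.3,0],"angular":[0,0.56,0],"hand":0.45},
    {"travel":[0,-1.7,0],"angular":[0,0.64,0],"hand":0.45},
    {"travel":[0,-2.0,0],"angular":[0,0.72,0],"hand":0.45},
    {"travel":[0,-2.0,0],"angular":[0,0.72,0],"hand":0.45}
  ]
}}

```text
time_s: 17.57
position: [582.3, 64.2, 70.3]
tool_rot: [[0.898, 0.001, -0.439], [0.439, 0.001, 0.898], [0.001, -1.0, 0.0]]
contact_force: [2.0, 2.8, 0.9]
width: 0.575
```

```bash
python3 - <<'E'
from h import *
plan([582.9,64.1,73.6],-10)
E
```

```text
at [582.3  64.2  70.3] yaw 26.07 t 17.57 w 0.575 F [2.  2.8 0.9] M [ 0.66 -0.4   0.07]
travel [ 0.5 -3.3 -0.3] ang [-5.000e-04  6.295e-01  7.000e-04]
```

It turns freely. Continuing to 1.2 rad in all.

{"fn": "send_rows", "kwargs": {
  "motion": [
    {"travel":[0,-0.6,0],"angular":[0,0.08,0],"hand":0.45},
    {"travel":[0,-1.0,0],"angular":[0,0.16,0],"hand":0.45},
    {"travel":[0,-1.4,0],"angular":[0,0.24,0],"hand":0.45},
    {"travel":[0,-1.8,0],"angular":[0,0.32,0],"hand":0.45},
    {"travel":[0,-2.2,0],"angular":[0,0.4,0],"hand":0.45},
    {"travel":[0,-2.6,0],"angular":[0,0.48,0],"hand":0.45},
    {"travel":[0,-2.9,0],"angular":[0,0.56,0],"hand":0.45},
    {"travel":[0,-3.2,0],"angular":[0,0.63,0],"hand":0.45},
    {"travel":[0,-3.2,0],"angular":[0,0.63,0],"hand":0.45},
    {"travel":[0,-3.2,0],"angular":[0,0.63,0],"hand":0.45}
  ]
}}

```text
time_s: 18.4
position: [582.6, 65.2, 73.1]
tool_rot: [[0.985, 0.001, 0.17], [-0.17, 0.002, 0.985], [0.001, -1.0, 0.002]]
contact_force: [3.5, 5.3, -3.3]
width: 0.577
```

```bash
python3 - <<'E'
from h import *
plan([582.9,64.1,73.6],-10)
E
```

```text
at [582.6  65.2  73.1] yaw -9.77 t 18.4 w 0.577 F [ 3.5  5.3 -3.3] M [ 1.16 -0.81  0.01]
travel [ 0.5 -0.5 -1. ] ang [-0.0018  0.004   0.001 ]
```

{"fn": "send_rows", "kwargs": {
  "motion": [
    {"travel":[0,-1,0],"angular":[0,0,0],"hand":0.45},
    {"travel":[0,-2,0],"angular":[0,0,0],"hand":0.45},
    {"travel":[0,-3.5,0],"angular":[0,0,0],"hand":0.45},
    {"travel":[0,-5,0],"angular":[0,0,0],"hand":0.45},
    {"travel":[0,-7,0],"angular":[0,0,0],"hand":0.45},
    {"travel":[0,-9,0],"angular":[0,0,0],"hand":0.45}
  ]
}}

```text
time_s: 18.9
position: [582.4, 65.1, 81.4]
tool_rot: [[0.986, 0.001, 0.17], [-0.17, 0.001, 0.986], [0.001, -1.0, 0.001]]
contact_force: [4.9, 5.1, -6.8]
width: 0.573
```

Off the thread. Lifting on, 105 mm more.

{"fn": "send_rows", "kwargs": {
  "motion": [
    {"travel":[0,-5,0],"angular":[0,0,0],"hand":0.45},
    {"travel":[0,-12,0],"angular":[0,0,0],"hand":0.45},
    {"travel":[0,-22,0],"angular":[0,0,0],"hand":0.45},
    {"travel":[0,-37,0],"angular":[0,0,0],"hand":0.45},
    {"travel":[0,-55,0],"angular":[0,0,0],"hand":0.45},
    {"travel":[0,-75,0],"angular":[0,0,0],"hand":0.45},
    {"travel":[0,-95,0],"angular":[0,0,0],"hand":0.45},
    {"travel":[0,-105,0],"angular":[0,0,0],"hand":0.45},
    {"travel":[0,-105,0],"angular":[0,0,0],"hand":0.45},
    {"travel":[0,-105,0],"angular":[0,0,0],"hand":0.45}
  ]
}}

```text
time_s: 19.73
position: [581.8, 62.9, 187.1]
tool_rot: [[0.985, -0.0, 0.174], [-0.174, -0.0, 0.985], [-0.0, -1.0, -0.0]]
contact_force: [0.2, -0.3, -1.1]
width: 0.578
```

```bash
python3 - <<'E'
from h import *
plan([582.9,64.1,186],-10)
im,D=snapshot("scene");save("s9",im[110:340,50:480],1.8)
C=cam("scene");P=cloud(C,D)
for n,x,y in(("yel",512.8,-46.3),("red",568.6,-53.2)):
    m=(np.hypot(P[...,0]-x,P[...,1]-y)<9)&(P[...,2]>60)&(P[...,2]<140);print(n,m.sum(),np.percentile(P[...,2][m],[50,95]).round(1))
E
```

```text
at [581.8  62.9 187.1] yaw -10.02 t 19.73 w 0.578 F [ 0.2 -0.3 -1.1] M [ 0.01  0.01 -0.04]
travel [0.9 1.1 1.4] ang [ 0.0001 -0.0004 -0.    ]
yel 38 [93.6 94.8]
red 60 [92.6 95.5]
```

View pics/s9.png

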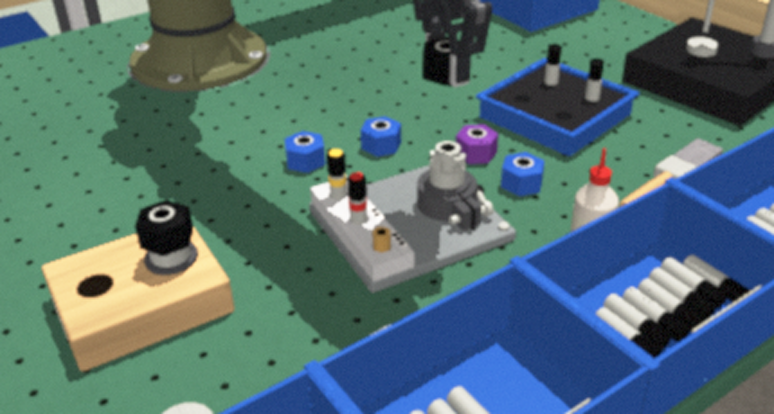

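The scene shows the cap in the gripper at (447,60) and the open threaded spigot at (447,160). The yellow and red punches stand upright with tops at about 94 mm, which is the seated height. The spare is still capped and the plain punches are in the tray. Handing in.

```bash
python3 -c "
from h import *
print(close_job())"
```

```text
the job is handed in; nothing more can be done
None
```

The job is done and handed in after about 20 s of robot time. The yellow-banded punch stands in pocket 1, the red-banded one in pocket 2, and the gripper is holding the clamped holder's cap.

- **Punches:** Both went in without resistance and stopped at the expected depth. In the last scene picture they stand upright with tops at about 94 mm, which is the fully seated height.
- **Thread:** Counter-clockwise only tightened, reaching 2.3 N m after about 8°, so the clamped holder has a left-hand thread. I unscrewed the cap clockwise by 1.2 rad with almost no resistance, then lifted it straight up.
- **Final pose:** The cap is gripped about 95 mm above the open holder. That clearance is worked out from the arm's position, not measured directly.
- **Everything else:** In the last picture the spare holder is still capped, and the plain punches, sleeve and bottle are where they were. The ring gauge, spanner and brush were only partly in view.

The top and wrist cameras disagreed by 2–3 mm on the punch and pocket 1 positions. I used the wrist camera and corrected it from where the grips and fits landed. No check failed.

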